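# Trap a seatpost tube in the sliding-jaw tube vice and lock the jaw

## Robot

A 6-joint arm with a two-finger parallel gripper is mounted at the origin on the work surface. World frame = base frame: x ahead of the robot, y to its left, z up, the work surface at z = 0. Lengths are in m, angles in degrees, forces in N, time in s.
With the tool pointing down it reaches from about 0.375 to 0.9 m from the base axis. Payload 3.1 kg.
Tool frame: the origin (TCP) lies at the very end of the fingers, on their centre line; the grasp point (between the pads) lies 19 mm behind it; z points along the fingers, y is the line along which they close (so a half turn about z gives the same grasp; the last joint's range is limited). The gripper opens to 87 mm and grips with 3 to 60 N. Pads are 19 mm wide; open, the fingers measure 117 mm over their backs; the gripper's body (75 mm by 190 mm) begins 51 mm behind the grasp point.
Start: joints at [-73.826, 30.224, 82.088, -0, 67.689, -10.227], TCP at [0.278, -0.56, 0.223] pointing down, gripper open.
Joint ranges: [-176.69, 176.69], [-43.24, 126.21], [12.49, 139.97], [-82, 262], [0, 151.66], [-163.58, 163.58]. Speed limits (degrees/s): [159.86, 159.86, 180, 180, 180, 180].

## Interface

Orientations are given as a 3x3 rotation matrix whose columns are the frame's x, y, z axes.
In Python, from rig import readout, viewer, ticket gives the robot as it stands.
- The arm moves only by the tool send_rows, never from a script. Its argument "moves" is a list of rows, each a list of 6 numbers: the shift along the tool's x, y, z in units of 250 mm (1.0 is 250 mm), then the turn, a rotation vector about the tool's x, y, z in units of 90 degrees (1.0 is 90 degrees). A call has 1 to 12 rows; each row is the pose to reach, as a shift and turn from the pose commanded when the call began, along the tool's axes at that moment; what a row does not reach only later rows make up. A row lasts 1/10 s, in which the tool goes at most 50 mm and 8.59 degrees, less where a joint would pass 70% of its speed; a pose out of reach is approached as far as the arm can. A call with a number of a shift or a turn outside -1 to 1 is refused whole. A call with a gripper value outside its range is refused whole. "grip" is the opening, from 0 (shut) to 1 (fully open), set as the call begins (left out, the last holds). The fingers move at their own pace and stop on an object; the grip force is fixed at half the most. Time passes only in rows, so rows that repeat a pose let the fingers close. It gives the time, the measured TCP pose, the force, the opening and the grip force at its end, in the units of the state.
- readout.read_state(): the state, without advancing time (a new reading comes with each control period).
- viewer.capture(name): name is "scene" or "side" or "wrist"; returns (picture, depth): 420x560x3 uint8, red, green, blue; 420x560 float32, m along the optical axis (not along the pixel's ray), 0 where there is no reading.
- viewer.camera_info(name): a dict with "fx", "fy", "cx", "cy" (pixels), "R" (3x3) and "t" (3): a world point X has camera coordinates R X + t; the wrist camera has in their place "tool_from_camera" (4x4, takes a point from camera to tool coordinates, whose origin is the TCP and whose axes are the flange's). Camera axes: x right, y down, z forward; pixel columns grow to the right and rows downward; lengths in m; the calibration is good to about 2 mm. A picture is of the moment at which its call begins: read the wrist's pose just before it. camera_info takes no time and is no camera call.
- ticket.hand_in(): hands the job in; it is judged then, once.
The state is a dict: "time_s": time; "joint_positions": joint angles; "qvel": joint speeds; "tau": joint torques, N m; "position": TCP position; "tcp_rot": TCP orientation; "force": force on the tool from outside, world axes, zero at the start; "moment": the same for the moment, N m; "opening": opening from 0.0 (shut) to 1.0 (fully open); "grasp_force": force on a finger pad.
Only numpy, scipy, OpenCV 4.12 (cv2) and the standard library are available. Lean on these libraries where they do the work, as an engineer would, in place of code of your own. Each camera call takes 0.05 s, during which the arm holds its last target. There are 200 camera calls.

## Task

Use the red sliding jaw of the tube vice to roll the loose dark tube across the bed until it lies snug between the jaw and the blue fixed fence, then turn the jaw's black knob a quarter turn clockwise so that the jaw is locked there. Keep the tube on the bed (do not lift it), leave everything else on the bench where it is, and let go of the knob.

Things in the scene. Friction and masses are not known exactly. Their poses are not given: they have to be found in the camera images.
- vice: Tube vice fixed to the bench; place and heading vary. Flat aluminium bed 340 (x) by 200 (y) by 20 mm high; origin at the centre of its underside, on the bench top, z up. Blue fixed fence on its +x end: 35 mm (x) by 170 mm (y), from the bed up to 70 mm above the bench, flat inner face at x = +130 mm. The jaw slides along +x towards the fence.
- fence_face (a point): Point on the fence's inner face, 36 mm above the bench (the height of the tube's axis), middle of its width; axes as the vice's.
- jaw (a joint): Slide of the red jaw along the vice's x, m: 0 farthest from the fence (starts 0 to 0.05), stop at 0.205; 0.193 with the tube trapped without play. Red block 50 (x) by 80 mm (y), top 57.5 mm above the bench; in front of it a steel plate 12 mm thick, 140 mm wide, top 61.5 mm. Face at vice x = joint - 0.095. Knob loose: 2 to 4 N slide it; locked: a brake holds it (over 20 N). Stays where left.
- jaw_face (a point): Point on the jaw's flat face that meets the tube, 36 mm above the bench, middle of its width; axes as the vice's.
- knob (a joint): Turn of the clamp knob on top of the jaw, rad: grows clockwise seen from above, from 0 to a stop at 1.6. Starts loose, 0 to 0.25. At 0 its bar points along the slide (vice x); at 1.57 it lies square across the slide; 1.15 or more is locked. About 0.15 to 0.3 N m turns it, stiffer towards locked; stays where left.
- knob_grip (a point): Point on the knob's upright axis at gripping height, 87.5 mm above the bench, 35 mm behind the jaw's face. Its x axis runs along the knob's grip bar: a black bar 70 mm long, 16 mm thick, from 69.5 to 101.5 mm above the bench, with a yellow line along its top. Axes turn with the knob (z up).
- tube: Loose dark seatpost tube with two orange bands, 32 mm in diameter, 160 mm long, about 0.2 kg; origin at its middle, on its axis; y along the tube, x and z turn as it rolls. Starts lying on the bed between jaw and fence, up to 0.3 rad askew, its axis 36 mm above the bench. Home: along the fence, its middle at vice x = +0.114 m.
- tape_measure: Bystander: yellow tape measure 66 x 36 x 62 mm high, standing on the bench beside the vice; origin at the centre of its underside.
- grease_jar: Bystander: jar with a red cap, 60 mm in diameter, 65 mm high, standing beside the vice; origin at the centre of its underside.
- wrench: Bystander: spanner 170 mm long lying on the bench beside the vice; origin at its underside.
- mug: Bystander: white mug, 80 mm in diameter, 95 mm high, towards the robot's left; origin at the centre of its underside.
- spray_can: Bystander: blue can, 60 mm in diameter, 170 mm high, towards the robot's right; origin at the centre of its underside.
- chainring: Bystander: dark chainring 160 mm in diameter, lying flat, towards the robot's right; origin at the centre of its underside.
- screwdriver: Bystander: screwdriver 200 mm long, lying towards the robot's left.
- bar_grip: Bystander: black handlebar grip 125 mm long, lying towards the robot's right.
There are look-alikes about, which are no part of the job. Leave any green or turquoise look-alike of the tube alone.

How it is judged:
By the outcome, as a careful person would: the job done as asked, in the order asked, and still so for the second after the job is handed in, with the robot touching nothing.
It also fails if it takes over 38 s, if anything falls off the work surface, if the arm or the gripper's body presses on something with over 40 N, if the wrist force passes 120 N, or if a joint passes its speed limit or range.

## Working session

There is one attempt and no reset: what is moved stays moved. The work goes in short steps, Python scripts to look and compute and a tool call to move; the robot and the scene stay as the last step left them, time stands still between calls to the robot, and variables do not carry over. Pictures are saved under pics/ and viewed, at most 10 in all, crops included, and the job is handed in when it is done.

Besides the shell and the picture viewer there is one more tool, called after "Request:" as name(argument=value, ...), one argument or row to a line, values as JSON. send_rows: Moves the arm, as the interface text tells. Shifts and turns lie within -1 to 1; 1 stands for 250 mm of shift or 90 degrees of turn. Its arguments: {"type":"object","properties":{"moves":{"type":"array"},"grip":{"type":"number"}},"required":["moves"]}

```bash
ls; mkdir -p pics; python3 - <<'E'
from rig import readout, viewer
import cv2,numpy as np
s=readout.read_state();print(s)
for n in("scene","side"):
    p,d=viewer.capture(n);cv2.imwrite(f"pics/{n}0.png",p[:,:,::-1]);np.savez(f"{n}0.npz",p=p,d=d)
    print(viewer.camera_info(n))
print(viewer.camera_info("wrist"))
E
```

```text
pics
{'time_s': 0.0, 'joint_positions': array([-7.38238501e+01,  3.02799641e+01,  8.21562652e+01, -8.17316189e-04,
        6.76891437e+01, -1.02253757e+01]), 'qvel': array([-0.02193772,  0.0456111 , -0.05440994, -0.00563396,  0.02190402,
       -0.04284212]), 'tau': array([ 6.73488812e-04, -4.40041709e+01, -1.76592332e+01,  6.32289425e-02,
        5.83262590e-02, -1.70189892e-04]), 'position': array([ 0.27774576, -0.5590761 ,  0.22156161]), 'tcp_rot': array([[ 8.95697624e-01,  4.44663221e-01, -6.22279967e-04],
       [ 4.44663498e-01, -8.95695245e-01,  2.09786408e-03],
       [ 3.75469789e-04, -2.15575705e-03, -9.99997606e-01]]), 'force': array([1.05237448, 0.27843363, 0.50770576]), 'moment': array([-0.0384163 ,  0.04546725,  0.02938637]), 'grasp_force': 0.0, 'opening': 0.9978388367104736}
{'fx': 390.26395665921785, 'fy': 390.26395665921785, 'cx': 279.14776116350737, 'cy': 204.25359905263164, 'R': array([[-0.49934878,  0.86619502,  0.01889392],
       [ 0.5052009 ,  0.3088187 , -0.80585549],
       [-0.70386281, -0.39285773, -0.59181074]]), 't': array([ 0.27640462, -0.18412932,  1.70918537])}
{'fx': 486.51777827332717, 'fy': 486.51777827332717, 'cx': 279.46193204084165, 'cy': 202.03151704873738, 'R': array([[-0.98367835, -0.17888878, -0.01938324],
       [-0.10735875,  0.66994447, -0.73460772],
       [ 0.14439877, -0.72053675, -0.67821515]]), 't': array([0.51867148, 0.13743748, 1.27438858])}
{'fx': 319.55717923392444, 'fy': 319.55717923392444, 'cx': 282.70143445163694, 'cy': 205.39916858573952, 'tool_from_camera': array([[-9.60098618e-05, -9.70483361e-01, -2.41168067e-01,
         6.43923810e-02],
       [ 9.99999128e-01,  2.24469692e-04, -1.30139070e-03,
        -8.56487403e-04],
       [ 1.31711294e-03, -2.41167982e-01,  9.70482493e-01,
        -1.60735529e-01],
       [ 0.00000000e+00,  0.00000000e+00,  0.00000000e+00,
         1.00000000e+00]])}
```

View pics/scene0.png

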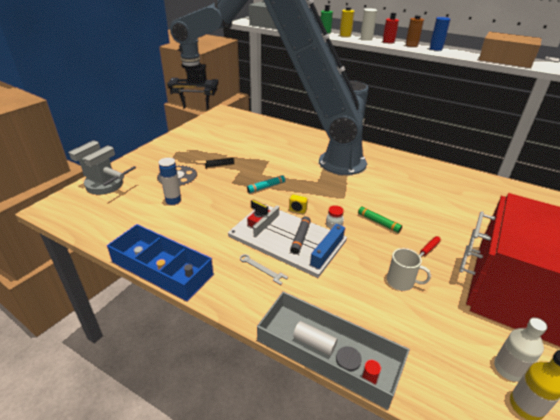

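View pics/side0.png

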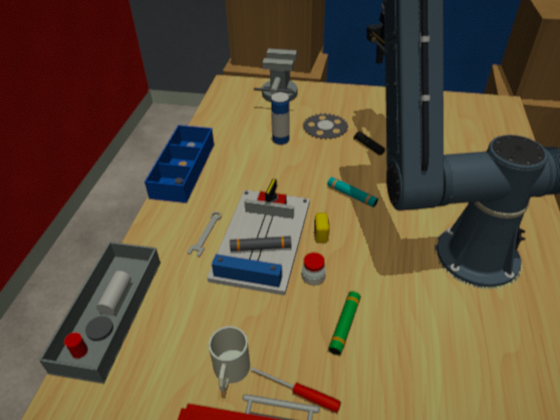

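The dark tube with two orange bands is at scene (300,233) and side (260,243), on the bed. It could be confused with the turquoise tube at side (352,192), the green tube at side (345,322), the black grip at side (368,143) or the white roll at side (115,292). The jaw is at side (270,205), with the knob's yellow line at (271,187), and the fence is at (247,270). Next I'll measure them and take a close crop.

```bash
cat > h.py <<'E'
import numpy as np,cv2
from rig import viewer
def world(n,d):
    c=viewer.camera_info(n);v,u=np.mgrid[:420,:560]
    P=np.stack([(u-c['cx'])/c['fx']*d,(v-c['cy'])/c['fy']*d,d],-1)
    return (P-c['t'])@c['R']
E
python3 - <<'E'
from h import *
for n,(x0,y0,x1,y1) in {"side":(205,175,320,295),"scene":(225,195,355,275)}.items():
    z=np.load(n+"0.npz");p,d=z['p'],z['d'];W=world(n,d)
    roi=np.zeros(d.shape,bool);roi[y0:y1,x0:x1]=1;roi&=d>0
    hsv=cv2.cvtColor(p,cv2.COLOR_RGB2HSV).astype(int);H,S,V=[hsv[...,i] for i in range(3)]
    def rect(name,m):
        q=W[m&roi];
        if len(q)<5: print(name,len(q));return
        r=cv2.minAreaRect((q[:,:2]*1000).astype(np.float32))
        print(n,name,len(q),np.round(r[0],1),np.round(r[1],1),round(r[2],1),'z',np.round(np.percentile(q[:,2],[5,50,95]),4),'mean',np.round(q[:,:2].mean(0),4))
    z=W[...,2]
    blue=(abs(H-110)<15)&(S>130)
    rect('fence top',blue&(abs(z-.07)<.006))
    rect('jaw red',((H<8)|(H>172))&(S>130)&(abs(z-.0575)<.006))
    rect('plate',(S<90)&(abs(z-.0615)<.005))
    rect('knob top',(z>.093)&(z<.115))
    rect('yellow',(abs(H-27)<8)&(S>120)&(z>.08))
    rect('tube',(z>.04)&(z<.057)&(V<110)&(S<90))
    rect('orange',(H>8)&(H<24)&(S>100)&(z>.035)&(z<.06))
    rect('bed',(S<60)&(abs(z-.02)<.005))
    cr=cv2.resize(p[y0-10:y1+10,x0-10:x1+10],None,fx=4.5,fy=4.5,interpolation=2)
    if n=="side":cv2.imwrite("pics/crop_side.png",cr[:,:,::-1])
E
```

```text
side fence top 739 [573.  188.5] [ 37.5 167.5] 88.2 z [0.0648 0.0678 0.0709] mean [0.5714 0.1892]
side jaw red 314 [486.8  26.4] [ 75.1 325.1] 36.4 z [0.0529 0.0588 0.0631] mean [0.4786 0.0529]
side plate 195 [577.6  62.9] [169.9 270.5] 1.8 z [0.0567 0.059  0.0644] mean [ 0.5627 -0.0353]
side knob top 100 [562.4 -70.4] [70.8 15.5] 83.0 z [0.0949 0.0985 0.1022] mean [ 0.5624 -0.0674]
side yellow 73 [562.4 -72.5] [66.4 14.6] 81.8 z [0.092  0.0989 0.1027] mean [ 0.5625 -0.0743]
side tube 734 [569.6  83.4] [254.3 281.4] 22.6 z [0.0412 0.0479 0.055 ] mean [0.5568 0.0531]
side orange 74 [519.3  23.8] [230.6 189.3] 82.7 z [0.0369 0.0468 0.0556] mean [0.5531 0.0768]
side bed 3545 [530.6  41.1] [344. 276.] 87.8 z [0.0156 0.0181 0.0219] mean [0.5589 0.0446]
scene fence top 388 [577.3 186.5] [ 34.  166.1] 87.7 z [0.0663 0.0691 0.0715] mean [0.5841 0.1869]
scene jaw red 131 [504.4  36.1] [ 51.2 322.2] 38.8 z [0.0534 0.0583 0.0631] mean [0.5103 0.031 ]
scene plate 141 [564.5  54.7] [288.2 162.8] 83.9 z [0.0569 0.0604 0.0648] mean [ 0.5692 -0.0351]
scene knob top 82 [565.3 -70.3] [65.8 16.6] 82.0 z [0.0942 0.0998 0.1027] mean [ 0.5667 -0.0689]
scene yellow 44 [563.9 -71.7] [61.  13.8] 79.9 z [0.0982 0.1011 0.1037] mean [ 0.5643 -0.0741]
scene tube 345 [554.6  72.8] [233.5 214.4] 76.4 z [0.0415 0.0487 0.0542] mean [0.5675 0.0508]
scene orange 90 [475.6  90. ] [235.4 207.9] 44.5 z [0.0383 0.0491 0.0548] mean [0.4977 0.062 ]
scene bed 2634 [545.   38.6] [341.7 251.6] 87.9 z [0.0164 0.0192 0.0223] mean [0.5881 0.0434]
```

View pics/crop_side.png

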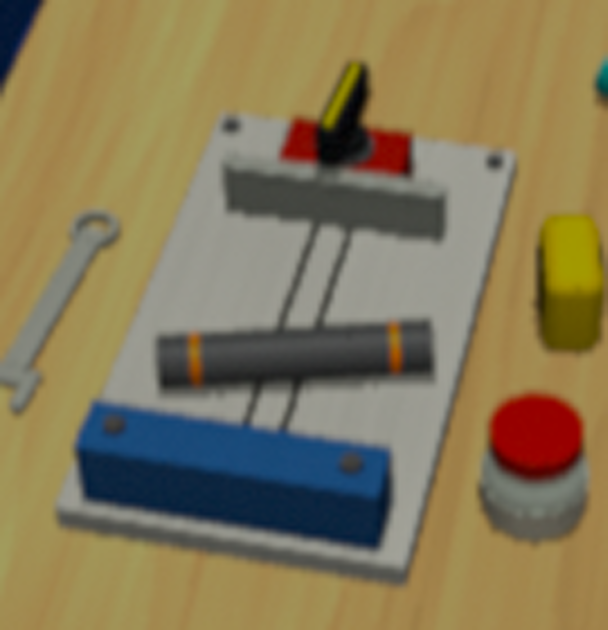

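The crop shows the dark tube with two orange bands, slightly askew between the steel jaw plate and the blue fence. The knob bar points nearly along the slide. Fits from both cameras agree:

| Item | Estimate |
|---|---|
| Vice x heading | about 87.9° |
| Knob position | about (0.564, -0.070) |
| Bar direction | about 82.5°, so the knob is at about 0.1 rad |
| Jaw joint | about 0.02 |

I'll move towards the knob now.

Request:
send_rows(
  moves=[
    [0.95, -0.62, 0.04, 0, 0, -0.62],
    [0.95, -0.62, 0.04, 0, 0, -0.62],
    [0.95, -0.62, 0.04, 0, 0, -0.62],
    [0.95, -0.62, 0.04, 0, 0, -0.62],
    [0.95, -0.62, 0.04, 0, 0, -0.62],
    [0.95, -0.62, 0.04, 0, 0, -0.62],
    [0.95, -0.62, 0.04, 0, 0, -0.62],
    [0.95, -0.62, 0.04, 0, 0, -0.62],
  ],
  grip=0.8,
)

```text
time_s: 0.9
position: [0.4221, -0.314, 0.2123]
tcp_rot: [[0.133, 0.991, -0.001], [0.991, -0.133, 0.001], [0.0, -0.001, -1.0]]
force: [-0.6, -0.5, 0.4]
opening: 0.802
grasp_force: 0.0
```

```bash
cat >> h.py <<'E'
from rig import readout
def to(target,bar=None):
    s=readout.read_state();R=s['tcp_rot'];e=np.array(target)-s['position']
    ya=np.degrees(np.arctan2(R[1,1],R[0,1]))
    print('t',round(s['time_s'],2),'pos',np.round(s['position'],4),'yang',round(ya,2),'tilt',np.round(R[:2,2],4),'F',np.round(s['force'],1),'M',np.round(s['moment'],2),'open',round(s['opening'],3),'gf',round(s['grasp_force'],1))
    print('shift units',np.round(R.T@e/.25,4), 'turn' ,None if bar is None else round(-(bar-90-ya)/90,4))
E
python3 -c "
from h import *
to([.564,-.0704,.2],82.5)"
```

```text
t 0.9 pos [ 0.4221 -0.314   0.2123] yang -7.66 tilt [-0.0007  0.0005] F [-0.6 -0.5  0.4] M [-0.05 -0.09  0.03] open 0.802 gf 0.0
shift units [1.0412 0.4326 0.0493] turn -0.0018
```

Request:
send_rows(
  moves=[
    [0.98, 0.43, 0.05, 0, 0, 0],
    [0.98, 0.43, 0.05, 0, 0, 0],
    [0.98, 0.43, 0.05, 0, 0, 0],
    [0.98, 0.43, 0.05, 0, 0, 0],
    [0.98, 0.43, 0.05, 0, 0, 0],
    [0.98, 0.43, 0.05, 0, 0, 0],
    [0.98, 0.43, 0.05, 0, 0, 0],
    [0.98, 0.43, 0.05, 0, 0, 0],
  ],
)

```text
time_s: 1.7
position: [0.5613, -0.0879, 0.1997]
tcp_rot: [[0.137, 0.991, -0.001], [0.991, -0.137, -0.0], [-0.001, -0.001, -1.0]]
force: [-0.4, -1.2, 0.1]
opening: 0.795
grasp_force: 0.0
```

```bash
python3 - <<'E'
from h import *
s=readout.read_state()
p,d=viewer.capture("wrist");c=viewer.camera_info("wrist");T=c['tool_from_camera']
v,u=np.mgrid[:420,:560]
P=np.stack([(u-c['cx'])/c['fx']*d,(v-c['cy'])/c['fy']*d,d],-1)
W=(P@T[:3,:3].T+T[:3,3])@s['tcp_rot'].T+s['position']
hsv=cv2.cvtColor(p,cv2.COLOR_RGB2HSV).astype(int);H,S,V=[hsv[...,i] for i in range(3)]
z=W[...,2];near=(abs(W[...,0]-.565)<.13)&(W[...,1]>-.13)&(W[...,1]<.22)&(d>.15)
for nm,m in dict(yellow=(abs(H-27)<8)&(S>120)&(abs(z-.1)<.008),top=(abs(z-.1)<.006),fence=(abs(H-110)<15)&(S>130)&(abs(z-.07)<.006),plate=(S<90)&(abs(z-.0615)<.006)&(W[...,1]<-.02),red=((H<8)|(H>172))&(S>130)&(abs(z-.0575)<.006)).items():
    q=W[m&near]
    if len(q)>9:
        r=cv2.minAreaRect((q[:,:2]*1000).astype(np.float32));print(nm,len(q),np.round(r[0],1),np.round(r[1],1),round(r[2],1),np.round(np.percentile(q[:,2],[5,50,95]),4))
cv2.imwrite("pics/w1.png",p[:,:,::-1])
to([.564,-.0704,.07],82.5)
E
```

```text
yellow 541 [561.3 -72.8] [61.1  6.4] 82.9 [0.0993 0.1006 0.1017]
top 1523 [561.  -71.7] [69.3 15.7] 82.5 [0.0972 0.0998 0.1014]
plate 1970 [561.2 -66.6] [ 58.9 139.7] 87.5 [0.0587 0.06   0.0613]
red 2288 [561.4 -72.9] [45.7 77.3] 87.6 [0.0549 0.056  0.0572]
t 1.75 pos [ 0.561  -0.0884  0.1998] yang -7.91 tilt [-0.0008 -0.0003] F [-0.   0.4 -0.9] M [-0.01 -0.11 -0.06] open 0.8 gf 0.0
shift units [0.0733 0.0024 0.5192] turn -0.0046
```

View pics/w1.png

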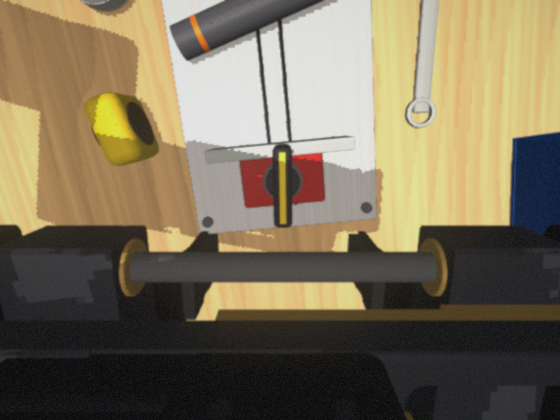

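The wrist view has the knob bar at pixels (283,185), with the fingers either side of it. The bar centre is (0.5612, -0.0717), its top is at z 0.100 and its angle is 82.5°, and the sizes match those given. I'll descend to z = 0.07 and grip.

Request:
send_rows(
  moves=[
    [0.066, -0.008, 0.15, 0, 0, 0],
    [0.066, -0.008, 0.3, 0, 0, 0],
    [0.066, -0.008, 0.42, 0, 0, 0],
    [0.066, -0.008, 0.49, 0, 0, 0],
    [0.066, -0.008, 0.52, 0, 0, 0],
    [0.066, -0.008, 0.52, 0, 0, 0],
    [0.066, -0.008, 0.52, 0, 0, 0],
  ],
)

```text
time_s: 2.45
position: [0.5623, -0.0717, 0.0709]
tcp_rot: [[0.137, 0.991, 0.002], [0.991, -0.137, -0.001], [-0.0, 0.002, -1.0]]
force: [0.1, 0.8, -0.6]
opening: 0.802
grasp_force: 0.0
```

Request:
send_rows(
  moves=[
    [0, 0, 0, 0, 0, 0],
    [0, 0, 0, 0, 0, 0],
    [0, 0, 0, 0, 0, 0],
    [0, 0, 0, 0, 0, 0],
    [0, 0, 0, 0, 0, 0],
    [0, 0, 0, 0, 0, 0],
    [0, 0, 0, 0, 0, 0],
    [0, 0, 0, 0, 0, 0],
  ],
  grip=0,
)

```text
time_s: 3.25
position: [0.5631, -0.071, 0.0718]
tcp_rot: [[0.135, 0.991, 0.004], [0.991, -0.135, -0.001], [-0.001, 0.004, -1.0]]
force: [0.6, 0.1, 11.0]
opening: 0.178
grasp_force: 32.5
```

```bash
python3 -c "
from h import *
a=np.radians(87.7);s=readout.read_state()
to(s['position']+.173*np.array([np.cos(a),np.sin(a),0]),82.5)"
```

```text
t 3.25 pos [ 0.5631 -0.071   0.0718] yang -7.79 tilt [ 0.0035 -0.0012] F [ 0.6  0.1 11. ] M [ 0.02 -0.07  0.11] open 0.178 gf 32.5
shift units [ 0.6888 -0.0661 -0.0007] turn -0.0032
```

Gripped, with an opening of about 15.5 mm, which matches the bar. Next I'll relieve the vertical load slightly and slide.

Request:
send_rows(
  moves=[
    [0.02, -0.002, -0.008, 0, 0, 0],
    [0.05, -0.005, -0.008, 0, 0, 0],
    [0.09, -0.009, -0.008, 0, 0, 0],
    [0.13, -0.0125, -0.008, 0, 0, 0],
    [0.17, -0.016, -0.008, 0, 0, 0],
    [0.21, -0.02, -0.008, 0, 0, 0],
    [0.25, -0.024, -0.008, 0, 0, 0],
    [0.27, -0.026, -0.008, 0, 0, 0],
  ],
)

```text
time_s: 4.05
position: [0.5661, -0.0019, 0.072]
tcp_rot: [[0.134, 0.991, 0.003], [0.991, -0.134, -0.001], [-0.0, 0.003, -1.0]]
force: [4.7, -2.4, -4.7]
opening: 0.181
grasp_force: 32.1
```

```bash
python3 -c "
from h import *
to([.5631+.00694,-.071+.17286,.0718],82.5)"
```

```text
t 4.05 pos [ 0.5661 -0.0019  0.072 ] yang -7.73 tilt [ 0.0033 -0.0007] F [ 4.7 -2.4 -4.7] M [-0.47 -0.77  0.11] open 0.181 gf 32.1
shift units [ 0.4135 -0.0402  0.0005] turn -0.0025
```

Request:
send_rows(
  moves=[
    [0.03, -0.001, 0, 0, 0, 0],
    [0.06, -0.004, 0, 0, 0, 0],
    [0.09, -0.007, 0, 0, 0, 0],
    [0.12, -0.01, 0, 0, 0, 0],
    [0.15, -0.012, 0, 0, 0, 0],
    [0.18, -0.015, 0, 0, 0, 0],
    [0.21, -0.018, 0, 0, 0, 0],
    [0.24, -0.021, 0, 0, 0, 0],
    [0.27, -0.024, 0, 0, 0, 0],
    [0.3, -0.027, 0, 0, 0, 0],
    [0.33, -0.03, 0, 0, 0, 0],
    [0.33, -0.03, 0, 0, 0, 0],
  ],
)

```text
time_s: 5.25
position: [0.5696, 0.0812, 0.072]
tcp_rot: [[0.135, 0.991, 0.003], [0.991, -0.135, 0.0], [0.001, 0.003, -1.0]]
force: [5.1, 1.1, -5.7]
opening: 0.181
grasp_force: 32.0
```

```bash
python3 - <<'E'
from h import *
to([.5631+.00694,-.071+.17286,.0718],82.5)
a,_=viewer.capture("side");b,_=viewer.capture("scene")
im=np.hstack([cv2.resize(a[165:305,195:335],(400,400)),cv2.resize(b[180:280,240:340],(400,400))])
cv2.imwrite("pics/slide.png",im[:,:,::-1])
E
```

```text
t 5.25 pos [0.5696 0.0812 0.072 ] yang -7.76 tilt [0.0032 0.0005] F [ 5.1  1.1 -5.7] M [ 0.06 -0.95  0.11] open 0.181 gf 32.0
shift units [ 0.0819 -0.0095  0.0008] turn -0.0029
```

View pics/slide.png

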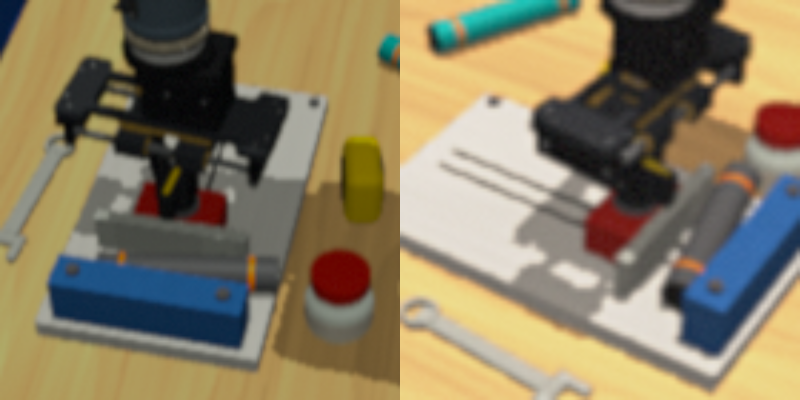

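The tube (dark, orange bands at (122,258) and (252,272) in the left pane) is between the plate and the fence, nearly aligned, with about 20 mm left. I'll close slowly and watch the force.

Request:
send_rows(
  moves=[
    [0.015, -0.0012, 0, 0, 0, 0],
    [0.03, -0.0024, 0, 0, 0, 0],
    [0.045, -0.0036, 0, 0, 0, 0],
    [0.06, -0.005, 0, 0, 0, 0],
    [0.068, -0.006, 0, 0, 0, 0],
    [0.074, -0.0065, 0, 0, 0, 0],
    [0.074, -0.0065, 0, 0, 0, 0],
  ],
)

```text
time_s: 6.05
position: [0.5704, 0.0986, 0.072]
tcp_rot: [[0.135, 0.991, 0.003], [0.991, -0.135, -0.001], [-0.0, 0.003, -1.0]]
force: [5.3, -2.2, -4.4]
opening: 0.182
grasp_force: 32.1
```

Request:
send_rows(
  moves=[
    [0.004, 0, 0, 0, 0, 0],
    [0.008, -0.001, 0, 0, 0, 0],
    [0.008, -0.001, 0, 0, 0, 0],
  ],
)

```text
time_s: 6.35
position: [0.5705, 0.1004, 0.072]
tcp_rot: [[0.135, 0.991, 0.003], [0.991, -0.135, -0.001], [-0.001, 0.003, -1.0]]
force: [5.5, -3.7, -5.1]
opening: 0.177
grasp_force: 32.0
```

```bash
python3 -c "
from h import *
to([.5631+.00694,-.071+.17286,.0718],82.5)"
```

```text
t 6.35 pos [0.5705 0.1004 0.072 ] yang -7.76 tilt [ 0.0028 -0.001 ] F [ 5.5 -3.7 -5.1] M [-0.56 -0.89  0.07] open 0.177 gf 32.0
shift units [ 0.0055 -0.0025  0.0008] turn -0.0029
```

Request:
send_rows(
  moves=[
    [0.003, 0, 0, 0, 0, 0],
    [0.006, -0.0005, 0, 0, 0, 0],
    [0.006, -0.0005, 0, 0, 0, 0],
  ],
)

```text
time_s: 6.65
position: [0.5705, 0.1018, 0.072]
tcp_rot: [[0.135, 0.991, 0.003], [0.991, -0.135, -0.001], [-0.001, 0.003, -1.0]]
force: [5.5, -3.7, -4.4]
opening: 0.182
grasp_force: 32.0
```

Request:
send_rows(
  moves=[
    [0.003, 0, 0, 0, 0, 0],
    [0.006, -0.0005, 0, 0, 0, 0],
    [0.006, -0.0005, 0, 0, 0, 0],
  ],
)

```text
time_s: 6.95
position: [0.5705, 0.1024, 0.072]
tcp_rot: [[0.134, 0.991, 0.002], [0.991, -0.134, -0.003], [-0.002, 0.003, -1.0]]
force: [5.0, -6.1, -4.2]
opening: 0.185
grasp_force: 32.1
```

Request:
send_rows(
  moves=[
    [0.004, 0, 0, 0, 0, 0],
    [0.006, 0, 0, 0, 0, 0],
    [0.006, 0, 0, 0, 0, 0],
  ],
)

```text
time_s: 7.25
position: [0.5706, 0.1025, 0.072]
tcp_rot: [[0.134, 0.991, 0.002], [0.991, -0.134, -0.005], [-0.004, 0.002, -1.0]]
force: [4.5, -10.5, -2.8]
opening: 0.179
grasp_force: 32.1
```

Request:
send_rows(
  moves=[
    [0.004, 0, 0, 0, 0, 0],
    [0.006, 0, 0, 0, 0, 0],
    [0.006, 0, 0, 0, 0, 0],
  ],
)

```text
time_s: 7.55
position: [0.5705, 0.1026, 0.072]
tcp_rot: [[0.133, 0.991, 0.001], [0.991, -0.133, -0.007], [-0.007, 0.002, -1.0]]
force: [3.1, -15.5, -1.9]
opening: 0.18
grasp_force: 32.1
```

Snug, with about 15 N of push and no further travel. Now I'll turn the knob clockwise.

Request:
send_rows(
  moves=[
    [0, 0, 0, 0, 0, 0.06],
    [0, 0, 0, 0, 0, 0.12],
    [0, 0, 0, 0, 0, 0.18],
    [0, 0, 0, 0, 0, 0.24],
    [0, 0, 0, 0, 0, 0.3],
    [0, 0, 0, 0, 0, 0.36],
    [0, 0, 0, 0, 0, 0.42],
    [0, 0, 0, 0, 0, 0.48],
  ],
)

```text
time_s: 8.35
position: [0.5717, 0.102, 0.072]
tcp_rot: [[0.777, 0.629, 0.003], [0.629, -0.777, -0.008], [-0.002, 0.008, -1.0]]
force: [5.4, -17.3, -5.4]
opening: 0.18
grasp_force: 32.4
```

```bash
python3 -c "
from h import *
to([.5705,.1026,.072],-2.3)"
```

```text
t 8.35 pos [0.5717 0.102  0.072 ] yang -51.01 tilt [ 0.0032 -0.0078] F [  5.4 -17.3  -5.4] M [-2.87 -0.98  0.23] open 0.18 gf 32.4
shift units [-0.002  -0.005  -0.0001] turn 0.4588
```

Request:
send_rows(
  moves=[
    [0, 0, 0, 0, 0, 0.06],
    [0, 0, 0, 0, 0, 0.12],
    [0, 0, 0, 0, 0, 0.18],
    [0, 0, 0, 0, 0, 0.24],
    [0, 0, 0, 0, 0, 0.3],
    [0, 0, 0, 0, 0, 0.36],
    [0, 0, 0, 0, 0, 0.41],
    [0, 0, 0, 0, 0, 0.45],
    [0, 0, 0, 0, 0, 0.46],
    [0, 0, 0, 0, 0, 0.46],
  ],
)

```text
time_s: 9.35
position: [0.5721, 0.1008, 0.0721]
tcp_rot: [[0.999, -0.038, 0.004], [-0.038, -0.999, -0.01], [0.004, 0.009, -1.0]]
force: [6.4, -19.8, -4.8]
opening: 0.181
grasp_force: 32.7
```

```bash
python3 -c "
from h import *
to([.5705,.1026,.072],-2.3)"
```

```text
t 9.35 pos [0.5721 0.1008 0.0721] yang -92.15 tilt [ 0.0037 -0.0096] F [  6.4 -19.8  -4.8] M [-3.31 -0.87  0.27] open 0.181 gf 32.7
shift units [-0.0065 -0.007   0.0002] turn 0.0016
```

Turned through about 85°. I'll relieve the push before letting go.

Request:
send_rows(
  moves=[
    [0, 0.006, 0, 0, 0, 0],
    [0, 0.012, 0, 0, 0, 0],
    [0, 0.012, 0, 0, 0, 0],
  ],
)

```text
time_s: 9.65
position: [0.572, 0.1006, 0.0721]
tcp_rot: [[0.999, -0.039, 0.005], [-0.039, -0.999, -0.005], [0.005, 0.005, -1.0]]
force: [6.5, -11.2, -5.0]
opening: 0.18
grasp_force: 32.3
```

Request:
send_rows(
  moves=[
    [0, 0.007, 0, 0, 0, 0],
    [0, 0.014, 0, 0, 0, 0],
    [0, 0.014, 0, 0, 0, 0],
  ],
)

```text
time_s: 9.95
position: [0.572, 0.1004, 0.0721]
tcp_rot: [[0.999, -0.042, 0.006], [-0.042, -0.999, 0.0], [0.006, -0.001, -1.0]]
force: [7.8, -1.0, -6.3]
opening: 0.181
grasp_force: 32.0
```

Request:
send_rows(
  moves=[
    [0, 0, 0, 0, 0, 0],
    [0, 0, 0, 0, 0, 0],
    [0, 0, 0, 0, 0, 0],
    [0, 0, 0, 0, 0, 0],
    [0, 0, 0, 0, 0, 0],
    [0, 0, 0, 0, 0, 0],
  ],
  grip=0.55,
)

```text
time_s: 10.55
position: [0.569, 0.1, 0.0719]
tcp_rot: [[0.999, -0.042, -0.001], [-0.042, -0.999, 0.0], [-0.001, 0.0, -1.0]]
force: [0.0, 0.8, 0.8]
opening: 0.54
grasp_force: 0.0
```

Request:
send_rows(
  moves=[
    [0, 0, -0.06, 0, 0, 0],
    [0, 0, -0.18, 0, 0, 0],
    [0, 0, -0.36, 0, 0, 0],
    [0, 0, -0.54, 0, 0, 0],
    [0, 0, -0.7, 0, 0, 0],
    [-0.2, 0.2, -0.7, 0, 0, 0],
    [-0.4, 0.4, -0.7, 0, 0, 0],
    [-0.4, 0.6, -0.7, 0, 0, 0],
    [-0.4, 0.8, -0.7, 0, 0, 0],
    [-0.4, 0.8, -0.7, 0, 0, 0],
    [-0.4, 0.8, -0.7, 0, 0, 0],
  ],
)

```text
time_s: 11.65
position: [0.4608, -0.0994, 0.2473]
tcp_rot: [[0.999, -0.047, 0.001], [-0.047, -0.999, -0.002], [0.001, 0.002, -1.0]]
force: [0.3, 0.5, 0.4]
opening: 0.554
grasp_force: 0.0
```

```bash
python3 - <<'E'
from h import *
a,da=viewer.capture("side");b,db=viewer.capture("scene")
im=np.hstack([cv2.resize(a[165:305,195:335],(400,400)),cv2.resize(b[180:280,240:340],(400,400))])
cv2.imwrite("pics/end.png",im[:,:,::-1])
for n,p,d in(("side",a,da),("scene",b,db)):
    W=world(n,d);z=W[...,2];hsv=cv2.cvtColor(p,cv2.COLOR_RGB2HSV).astype(int);H,S,V=[hsv[...,i] for i in range(3)]
    near=(abs(W[...,0]-.57)<.13)&(abs(W[...,1]-.1)<.13)
    for nm,m in dict(knob=(z>.094)&(z<.11),fence=(abs(H-110)<15)&(S>130)&(abs(z-.07)<.006),tube=(z>.035)&(z<.057)&(S<100)&(V<120)&(W[...,1]>.13)).items():
        q=W[m&near];r=cv2.minAreaRect((q[:,:2]*1000).astype(np.float32));print(n,nm,len(q),np.round(r[0],1),np.round(r[1],1),round(r[2],1))
E
```

```text
side knob 145 [569.7 102.5] [69.8 20.1] 0.7
side fence 778 [572.4 186.8] [ 37.9 167. ] 87.5
side tube 469 [550.1 163.8] [220.6  69.2] 1.6
scene knob 81 [571.6 102. ] [15.6 67.7] 88.3
scene fence 403 [576.1 185.6] [ 35.5 170.7] 87.8
scene tube 248 [560.  169.2] [ 69.2 173.7] 87.5
```

View pics/end.png

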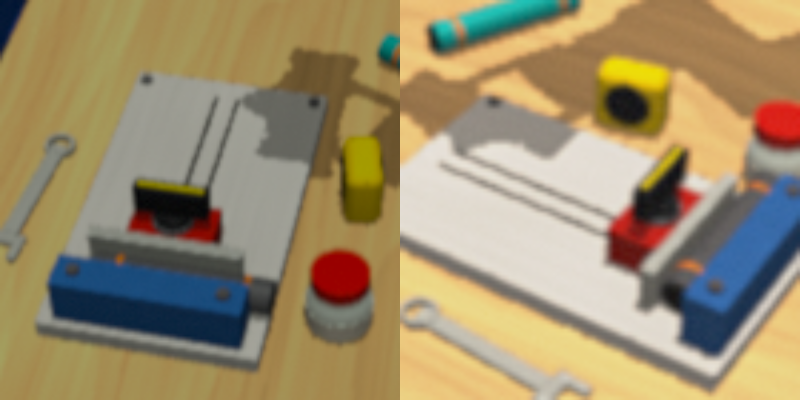

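The bar now lies square across the slide, and the knob-to-fence distance is 84 mm (84.5 expected when snug). The tube lies along the fence, and the bystanders visible in the crops look undisturbed.

```bash
python3 -c "
from rig import ticket
print(ticket.hand_in())"
```

```text
the job is handed in; nothing more can be done
None
```

The tube lies snug between the red jaw and the blue fence, the knob is turned about a quarter turn clockwise (bar roughly 89° across the slide, so locked) and released, and the job was handed in at about 12 s; no verdict came back.

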